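# Turn the modelling turntable to its index post

### The job

The plaster model on the modelling turntable has to be turned to its next view: with a fingertip, gently push the turntable round by its turning bars, either way, until its cone-headed pointer points straight at the upright index post beside it, and leave it at rest. Do not touch, lift or shift the plaster model, which rides round standing on the disc, and leave the bottle, tub, stone and spatula where they are.

Things in the scene. Friction and masses are not known exactly. Their poses are not given: they have to be found in the camera images.
- wheel: Turning head of the turntable: aluminium disc (200 mm across, 16 mm thick) with four level steel turning bars 90 degrees apart. Origin on the vertical turning axis at the bars' middle height, 70 mm above the table; z up, x along the pointer. Turns without end both ways; about 2 N at 150 mm from the axis moves it slowly, and it stops when no longer pushed.
- pointer_tip (a point): The point of the pointer, the one bar that ends in a cone (34 mm across at its root 154 mm from the axis); the point is 196 mm from the axis, at bar height.
- bar_end (a point): Centre of the 20 mm ball at the end of the plain bar opposite the pointer (wheel -x), 188 mm from the axis. Two more such bars lie along the wheel's +y and -y. Bars are round, 12 mm thick, bare from 100 to 178 mm from the axis; beneath them is free space of 52 mm down to the board (44 mm above the post's foot bar).
- post (a point): Centre of the top of the fixed index post, an upright plain steel pin 16 mm thick, 212 mm from the turning axis, top 88 mm above the table, at the end of a flat foot bar that comes from under the turntable. It does not turn with the wheel; the pointer's tip passes 8 mm inside of its face, so all bars swing past it freely.
- model: Plaster torso on a round stone plinth (90 mm across, 28 mm high), 150 mm high in all and at most 72 mm across above the plinth, standing loose on the middle of the disc, so its foot is 78 mm and its top 228 mm above the table. 0.5 to 0.8 kg. Origin at the centre of its foot, z up.
- bottle: Clear plastic bottle with a blue cap, 60 mm across, 160 mm high, standing on the board. Origin at the centre of its foot. Bystander.
- tub: White plastic tub with a green lid, 72 mm across, 65 mm high, standing on the board. Origin at the centre of its foot. Bystander.
- stone: Stone offcut 70 x 50 x 40 mm lying on the board. Origin at the centre of its underside. Bystander.
- spatula: Modelling spatula with a wooden handle, 190 mm long, lying on the board. Bystander.
- board: Plywood board 540 (its x) x 700 (its y) x 12 mm, fixed on the table; the turntable's foot stands near its middle. Origin at the centre of its underside.

How it is judged:
By the outcome, as a careful person would: the job done as asked, in the order asked, and still so for the second after the job is handed in, with the robot touching nothing.
It also fails if it takes over 58 s, if anything falls off the work surface, if the arm or the gripper's body presses on something with over 40 N, if the wrist force passes 120 N, or if a joint passes its speed limit or range.

### The arm

A 6-joint arm with a two-finger parallel gripper is mounted at the origin on the work surface. World frame = base frame: x ahead of the robot, y to its left, z up, the work surface at z = 0. Lengths are in mm, angles in rad, forces in N, time in s.
With the tool pointing down it reaches from about 275 to 750 mm from the base axis. Payload 10.2 kg.
Tool frame: the origin (TCP) lies at the very end of the fingers, on their centre line; the grasp point (between the pads) lies 19 mm behind it (ctrl.tcp_to_grasp is the distance from the TCP to the grasp point, in mm); z points along the fingers, x is the direction in which the jaws open and shut, and the axes are right-handed (so a half turn about z gives the same grasp; the last joint's range is limited). The gripper opens to 85 mm and grips with 20 to 120 N. Pads are 22 mm wide; open, the fingers measure 114 mm over their backs; the gripper's body (76 mm by 85 mm) begins 54 mm behind the grasp point. The pads swing forward as they close: fully open they stand 13 mm farther back than shut.
Start: joints at [0.957, 0.313, 1.498, -0, 1.331, -0.223], TCP at [200, 485.418, 231.294] pointing down, gripper open.
Joint ranges: [-2.94, 2.94], [-0.97, 2.17], [0.19, 2.56], [-1.23, 4.37], [0.02, 3.11], [-2.88, 2.88]. Speed limits (rad/s): [2.39, 2.39, 3.01, 3.14, 3.14, 3.14].

### API

Orientations are given as a unit quaternion [w, x, y, z].
In Python, from rig import monitor, vision, order, ctrl gives the robot as it stands. The module is installed in compiled form; this text tells all that it offers.
- The arm moves only by the shell command python3 -m pendant 'ROWS' [FORCE]. ROWS is JSON, a list that holds one entry, the list of rows, each a list of 5 numbers: the closure, from -1 (fully open) to 1 (shut), then the shift along the world's x, y, z in m, then the turn about the world's z in degrees. In form: [[[fingers, dx, dy, dz, spin], ...]]. A call has 1 to 20 rows; each row is the pose to reach, as a shift and turn from the pose commanded when the call began; what a row does not reach only later rows make up. A row lasts 1/10 s, in which the tool goes at most 50 mm and 8.59 degrees, less where a joint would pass 70% of its speed; a pose out of reach is approached as far as the arm can. A call with a gripper value outside its range is refused whole. The fingers move at their own pace and stop on an object; FORCE is the grip in N (left out, the last holds). Time passes only in rows, so rows that repeat a pose let the fingers close. It gives the time, the measured TCP pose, the force and the opening at its end, in the units of the state.
- monitor.sense(): the state, without advancing time (a new reading comes with each control period).
- vision.capture(name): name is "side" or "top"; returns (picture, depth): 400x640x3 uint8, red, green, blue; 400x640 float32, mm along the optical axis (not along the pixel's ray), 0 where there is no reading.
- vision.camera_info(name): a dict with "fov_y" (degrees; the focal length in pixels is half the picture's height over the tangent of half this angle, whatever the lens; pixels are square), "cx", "cy" (the principal point, pixels), "R" (3x3) and "t" (3): a world point X has camera coordinates R X + t. Camera axes: x right, y down, z forward; pixel columns grow to the right and rows downward; lengths in mm; the calibration is good to about 2 mm. A picture is of the moment at which its call begins. camera_info takes no time and is no camera call.
- order.finish_job(): hands the job in, once; it reports no verdict.
The state is a dict: "time_s": time; "joints": joint angles; "dq": joint speeds; "tau": joint torques, N m; "eef_pos": TCP position; "ee_rot": TCP orientation; "force": force on the tool from outside, world axes, zero at the start; "wrist_torque": the same for the moment, N m; "grip_width": opening from 0.0 (shut) to 1.0 (fully open).
Only numpy, scipy, OpenCV 4.12 (cv2) and the standard library are available. Lean on these libraries where they do the work, as an engineer would, in place of code of your own. Each camera call takes 0.05 s, during which the arm holds its last target.

## Working session

There is one attempt and no reset: what is moved stays moved. The work goes in short steps, Python scripts to look and compute and a shell command to move; the robot and the scene stay as the last step left them, time stands still between calls to the robot, and variables do not carry over. Pictures are saved under pics/ and viewed, and the job is handed in when it is done.

```bash
mkdir -p pics; cat > h.py <<'E'
import numpy as np, cv2
from rig import monitor, vision, order, ctrl
def cap(n,f):
    p,d=vision.capture(n); cv2.imwrite('pics/'+f+'.png',p[:,:,::-1]); np.savez('pics/'+f+'.npz',p=p,d=d); return p,d
def cam(n):
    i=vision.camera_info(n); f=200/np.tan(np.radians(i['fov_y'])/2); return f,i['cx'],i['cy'],np.array(i['R']),np.array(i['t'])
def ray(n,u,v,z):  # intersect with plane z
    f,cx,cy,R,t=cam(n); d=R.T@np.array([(u-cx)/f,(v-cy)/f,1]); o=-R.T@t
    return o+d*(z-o[2])/d[2]
def proj(n,X):
    f,cx,cy,R,t=cam(n); c=R@np.array(X,float)+t; return c[0]/c[2]*f+cx,c[1]/c[2]*f+cy
def cloud(n,d):
    f,cx,cy,R,t=cam(n); v,u=np.mgrid[:400,:640]
    c=np.stack([(u-cx)/f*d,(v-cy)/f*d,d],-1); return (c-t)@R
E
python3 - <<'E'
from h import *
for n in('side','top'):
    cap(n,n+'0'); print(n,vision.camera_info(n))
print(monitor.sense())
E
```

```text
side {'fov_y': 44.91017021521674, 'cx': 320.1302945710055, 'cy': 194.9868244775029, 'R': array([[ 0.60120643,  0.79905042,  0.00832175],
       [ 0.51597862, -0.3802288 , -0.76758851],
       [-0.61017775,  0.46577299, -0.64088893]]), 't': array([-410.88297651, -231.40637713, 1723.95292549])}
top {'fov_y': 42.60108675120358, 'cx': 316.3965319693397, 'cy': 207.3444717574233, 'R': array([[ 0.01056788, -0.99992325,  0.0064659 ],
       [-0.99191939, -0.01130042, -0.12636547],
       [ 0.12642884, -0.00507824, -0.99196268]]), 't': array([  20.95824916,  596.28050224, 1362.98739906])}
{'time_s': 0.1, 'joints': array([ 9.56571492e-01,  3.13377208e-01,  1.49836333e+00,  1.38326898e-05,
        1.33099532e+00, -2.23406654e-01]), 'dq': array([-9.01844481e-05, -2.23751017e-03, -1.28320411e-03,  5.16695990e-04,
        1.52817014e-03, -6.16882645e-04]), 'tau': array([ 2.22207724e-03, -4.12907445e+01, -2.60139745e+01, -2.29597845e-04,
        3.09717150e-03,  4.01705984e-05]), 'eef_pos': array([199.8718883 , 485.21705393, 230.80008344]), 'ee_rot': array([ 1.98605932e-04,  8.30947539e-01,  5.56350484e-01, -5.36029904e-04]), 'force': array([ 0.70145606,  1.18284715, -0.22508385]), 'wrist_torque': array([-0.01063379, -0.07872434, -0.01515762]), 'grip_width': 1.0018432872250072}
```

View pics/side0.png

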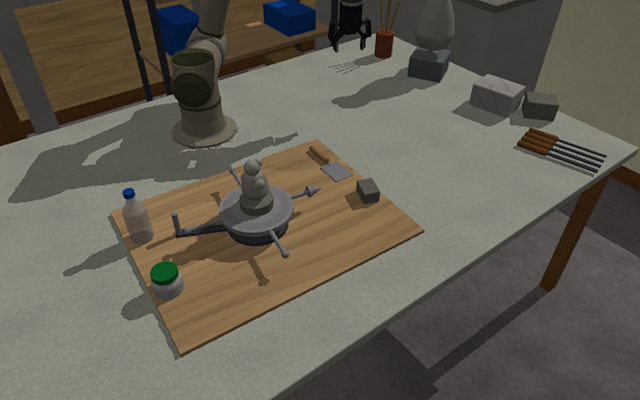

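View pics/top0.png

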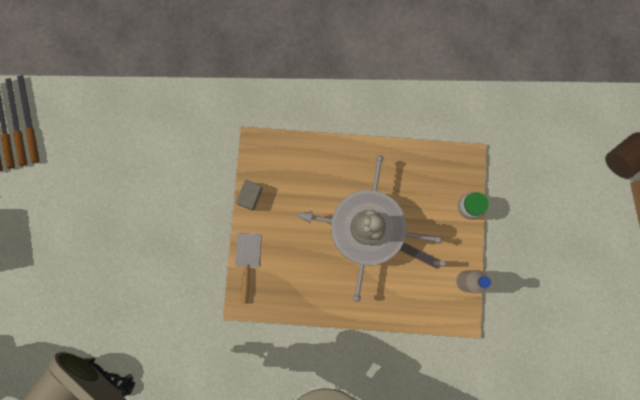

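The side view shows the pointer's cone at about (313,190) and the post at (176,220). In the top view the cone is at (303,216), the post at about (440,264) and the ball ends at (379,159), (357,298) and (438,240). I'll enlarge the top view to measure.

```bash
python3 - <<'E'
from h import *
p=np.load('pics/top0.npz')['p']
c=p[130:330,220:500,::-1]; cv2.imwrite('pics/top0c.png',cv2.resize(c,None,fx=2.85,fy=2.85,interpolation=cv2.INTER_CUBIC))
p=np.load('pics/side0.npz')['p']
c=p[140:310,100:400,::-1]; cv2.imwrite('pics/side0c.png',cv2.resize(c,None,fx=2.6,fy=2.6,interpolation=cv2.INTER_CUBIC))
for n,u,v,z in [('tip',299,215,70),('b+',379,159,70),('b-',357,298,70),('bo',438,240,70),('post',440,264,88),('disc',368,228,78),('cap',484,282,160),('lid',476,204,65),('stone',250,194,40)]:
    print(n,ray('top',u,v,z).round(1))
E
```

```text
tip [570.8  73.8  70. ]
b+ [ 725.5 -140.1   70. ]
b- [354.6 -80.8  70. ]
bo [ 508.3 -295.5   70. ]
post [ 444.8 -295.1   88. ]
disc [ 537.5 -109.1   78. ]
cap [ 400.7 -384.5  160. ]
lid [ 606.5 -400.8   65. ]
stone [630.4 209.4  40. ]
```

View pics/top0c.png

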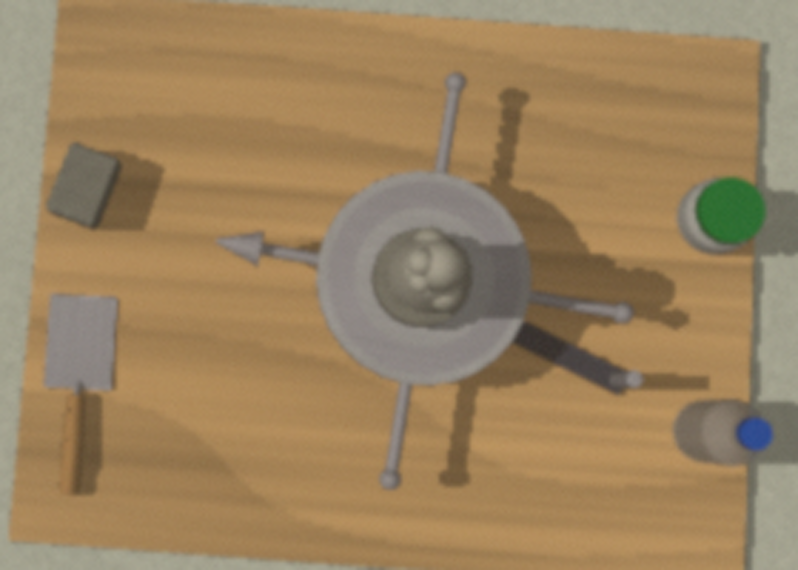

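View pics/side0c.png

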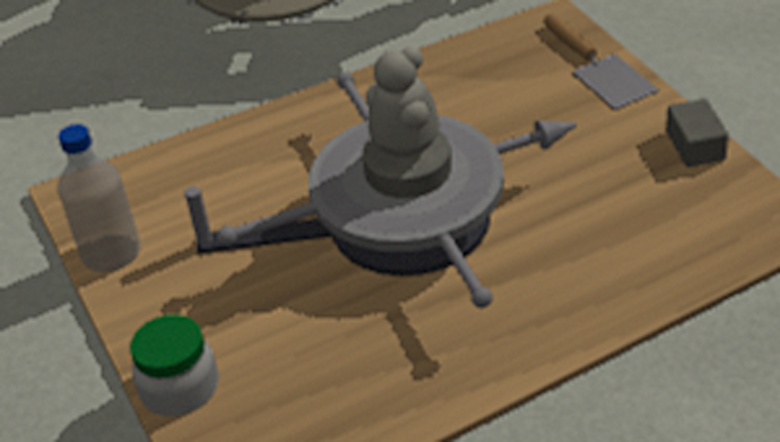

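```bash
cat >> h.py <<'E'
from scipy.optimize import least_squares
RB={'tip':(196,0),'b+':(188,90),'bo':(188,180),'b-':(188,270)}
def wrap(a): return (a+180)%360-180
def solve(obs,post,ax=None):
    # obs: list (cam,name,u,v); post: list(cam,u,v)
    def pt(x,nm):
        r,a=RB[nm]; a=np.radians(a+x[2]); return [x[0]+r*np.cos(a),x[1]+r*np.sin(a),70]
    def res(x):
        e=[]
        for c,nm,u,v in obs:
            q=proj(c,pt(x,nm)); e+=[q[0]-u,q[1]-v]
        for c,u,v in post:
            a=np.radians(x[3]); q=proj(c,[x[0]+212*np.cos(a),x[1]+212*np.sin(a),88]); e+=[q[0]-u,q[1]-v]
        return e
    return res
def fit(obs,post,x0):
    s=least_squares(solve(obs,post),x0); return s.x,s.fun.reshape(-1,2)
E
python3 - <<'E'
from h import *
T=lambda u,v:(220+(u+.5)/2.85-.5,130+(v+.5)/2.85-.5)
S=lambda u,v:(100+(u+.5)/2.6-.5,140+(v+.5)/2.6-.5)
ot=[('top',n,*T(*q)) for n,q in {'tip':(215,241),'b+':(390,480),'b-':(456,82),'bo':(623,312)}.items()]
os=[('side',n,*S(*q)) for n,q in {'tip':(576,126),'b-':(482,298),'b+':(345,77),'bo':(228,236)}.items()]
pt=[('top',*T(635,380))]; ps=[('side',*S(194,191))]
for o,p in ((ot,pt),(os,ps),(ot+os,pt+ps)):
    x,r=fit(o,p,[540,-109,80,-150]); print(x.round(2),wrap(x[3]-x[2]).round(2),'\n',r.round(1).tolist())
d=np.load('pics/top0.npz')['d']; P=cloud('top',d)
for n,(u,v) in {'disc':(345,228),'cap':(484,282),'lid':(476,204),'stone':(250,194),'model':(373,224),'board':(300,280)}.items(): print(n,P[v,u].round(0))
E
```

```text
[ 540.75 -110.52   80.61 -116.03] 163.36 
 [[0.5, 0.0], [0.1, -0.4], [-0.3, 0.3], [-0.1, 0.2], [-0.2, -0.1]]
[ 541.69 -108.03   80.31 -115.61] 164.07 
 [[0.0, -0.6], [-0.0, -0.2], [0.5, 1.2], [-0.1, -0.3], [-0.3, -0.0]]
[ 541.26 -109.31   80.5  -115.94] 163.56 
 [[0.1, -0.3], [-0.5, -0.6], [-0.6, 0.1], [-0.6, 0.1], [-0.5, -0.6], [-0.3, -0.1], [-0.2, 1.3], [-0.6, -0.0], [-0.6, -0.4], [-0.9, -0.2]]
disc [537. -49.  75.]
cap [ 401. -382.  169.]
lid [ 605. -397.   76.]
stone [629. 208.  49.]
model [ 534. -105.  223.]
board [399.  70.  14.]
```

Both cameras agree: the axis is at (541,-109), the pointer at 80.5° and the post at -116°. That makes it about +163.6° counter-clockwise. I'll push the pointer bar from behind at about r = 128, staying on the robot's side and clear of the model.

```bash
python3 -m pendant '[[[1,0.1,-0.12,0,0],[1,0.2,-0.24,0,0],[1,0.3,-0.36,0,0],[1,0.405,-0.484,0,0],[1,0.405,-0.484,0,0],[1,0.405,-0.484,0,0],[1,0.405,-0.484,0,0],[1,0.405,-0.484,0,0],[1,0.405,-0.484,0,0],[1,0.405,-0.484,0,0],[1,0.405,-0.484,0,0],[1,0.405,-0.484,0,0],[1,0.405,-0.484,0,0],[1,0.405,-0.484,0,0],[1,0.405,-0.484,0,0],[1,0.405,-0.484,0,0],[1,0.405,-0.484,0,0],[1,0.405,-0.484,0,0]]]'
python3 - <<'E'
from h import *
cap('side','side1');cap('top','top1')
E
```

```text
time_s: 1.9
eef_pos: [604.7, 2.2, 231.6]
ee_rot: [0.0, 0.831, 0.557, 0.0]
force: [-0.6, 0.2, 0.8]
grip_width: -0.003
```

View pics/side1.png

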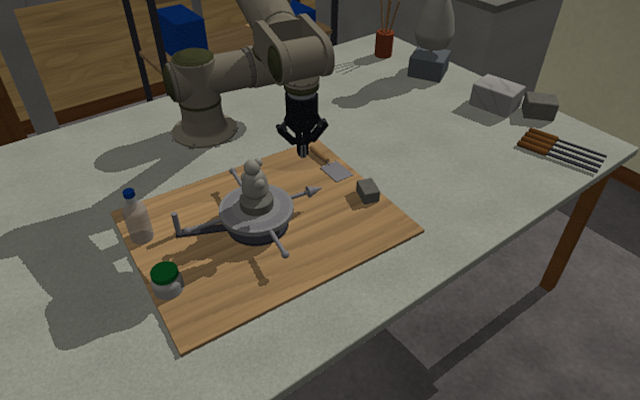

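View pics/top1.png

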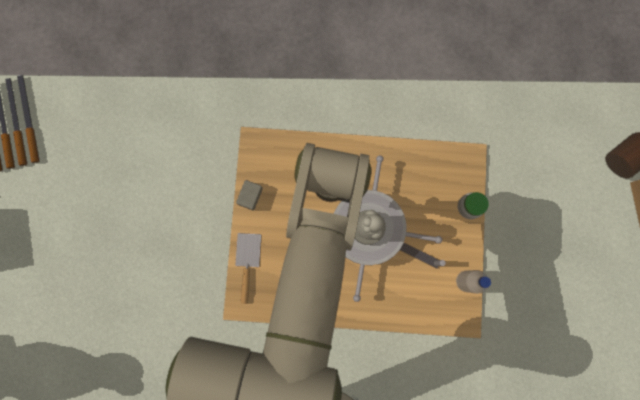

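The side view shows the closed fingertip at (303,155), the knuckles about 20 px above it, and the wrist well above the model. The top view shows the wrist fork beside the model. I'll check wrist height in the depth data before lowering.

```bash
python3 - <<'E'
from h import *
P=cloud('side',np.load('pics/side1.npz')['d'])
for u,v in [(303,155),(303,150),(284,137),(322,132),(303,120),(303,98),(303,85),(303,78),(275,72),(300,40),(270,30),(250,15)]: print(u,v,P[v,u].round(0))
E
```

```text
303 155 [614.  -3. 241.]
303 150 [615.  -4. 257.]
284 137 [594. -43. 299.]
322 132 [632.  42. 300.]
303 120 [614.  -1. 340.]
303 98 [633. -14. 410.]
303 85 [639. -17. 445.]
303 78 [628.  -9. 454.]
275 72 [610. -68. 478.]
300 40 [607.  -1. 530.]
270 30 [547. -36. 540.]
250 15 [429. -16. 534.]
```

```bash
python3 -m pendant '[[[1,0,0,-0.04,0],[1,0,0,-0.08,0],[1,0,0,-0.12,0],[1,0,0,-0.16,0],[1,0,0,-0.18,0],[1,0,0,-0.18,0],[1,0,0,-0.18,0]]]'
python3 - <<'E'
from h import *
cap('side','side2')
c=np.array([541,-109.5])
# arc table at r=128: positions every 2.5deg from 60
for a in range(60,237,4):
    p=c+128*np.array([np.cos(np.radians(a)),np.sin(np.radians(a))]); print(a,((p-[604.8,1.2])/1000).round(3).tolist(),end=' ; ')
E
```

```text
time_s: 2.7
eef_pos: [605.5, 1.5, 52.3]
ee_rot: [0.0, 0.831, 0.556, 0.0]
force: [-0.1, 0.4, 0.6]
grip_width: 0.001
60 [0.0, 0.0] ; 64 [-0.008, 0.004] ; 68 [-0.016, 0.008] ; 72 [-0.024, 0.011] ; 76 [-0.033, 0.013] ; 80 [-0.042, 0.015] ; 84 [-0.05, 0.017] ; 88 [-0.059, 0.017] ; 92 [-0.068, 0.017] ; 96 [-0.077, 0.017] ; 100 [-0.086, 0.015] ; 104 [-0.095, 0.013] ; 108 [-0.103, 0.011] ; 112 [-0.112, 0.008] ; 116 [-0.12, 0.004] ; 120 [-0.128, 0.0] ; 124 [-0.135, -0.005] ; 128 [-0.143, -0.01] ; 132 [-0.149, -0.016] ; 136 [-0.156, -0.022] ; 140 [-0.162, -0.028] ; 144 [-0.167, -0.035] ; 148 [-0.172, -0.043] ; 152 [-0.177, -0.051] ; 156 [-0.181, -0.059] ; 160 [-0.184, -0.067] ; 164 [-0.187, -0.075] ; 168 [-0.189, -0.084] ; 172 [-0.191, -0.093] ; 176 [-0.191, -0.102] ; 180 [-0.192, -0.111] ; 184 [-0.191, -0.12] ; 188 [-0.191, -0.129] ; 192 [-0.189, -0.137] ; 196 [-0.187, -0.146] ; 200 [-0.184, -0.154] ; 204 [-0.181, -0.163] ; 208 [-0.177, -0.171] ; 212 [-0.172, -0.179] ; 216 [-0.167, -0.186] ; 220 [-0.162, -0.193] ; 224 [-0.156, -0.2] ; 228 [-0.149, -0.206] ; 232 [-0.143, -0.212] ; 236 [-0.135, -0.217] ;
```

View pics/side2.png

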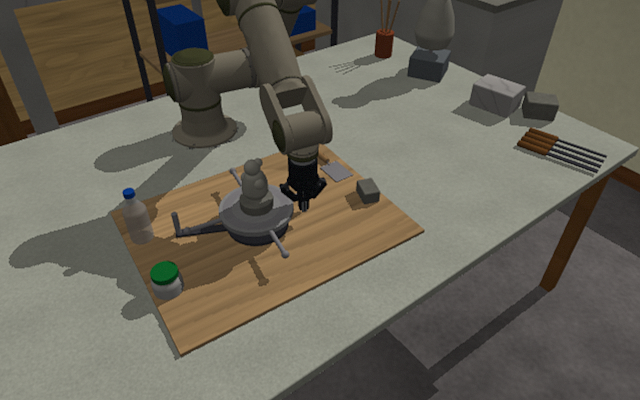

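The fingertip at (304,208) is down beside the pointer bar and clear of the model. I'll start a gentle push along the arc.

```bash
python3 -m pendant '[[[1,-0.004,0.002,0,0],[1,-0.008,0.004,0,0],[1,-0.012,0.006,0,0],[1,-0.016,0.008,0,0],[1,-0.020,0.0095,0,0],[1,-0.024,0.011,0,0],[1,-0.027,0.0115,0,0],[1,-0.030,0.0122,0,0],[1,-0.033,0.013,0,0],[1,-0.0375,0.014,0,0],[1,-0.042,0.015,0,0],[1,-0.046,0.016,0,0],[1,-0.050,0.017,0,0],[1,-0.0545,0.017,0,0],[1,-0.059,0.017,0,0],[1,-0.0635,0.017,0,0],[1,-0.068,0.017,0,0],[1,-0.0725,0.017,0,0],[1,-0.077,0.017,0,0]]]'
python3 - <<'E'
from h import *
cap('side','side3')
E
```

```text
time_s: 4.65
eef_pos: [527.6, 18.4, 51.3]
ee_rot: [0.0, 0.831, 0.556, 0.0]
force: [2.8, -0.6, -0.1]
grip_width: 0.006
```

View pics/side3.png

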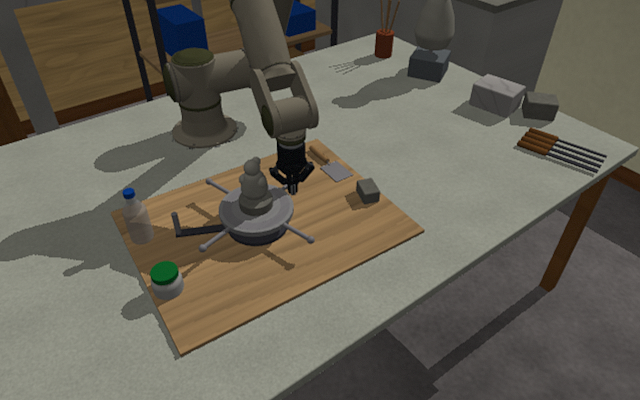

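The wheel is turning (bar ends now at (208,181), (203,247) and (311,240)). The force is 2.8 N and the model is standing, so I'll continue.

```bash
python3 -m pendant '[[[1,-0.0045,-0.001,0,0],[1,-0.009,-0.002,0,0],[1,-0.0135,-0.003,0,0],[1,-0.018,-0.004,0,0],[1,-0.022,-0.005,0,0],[1,-0.026,-0.006,0,0],[1,-0.0305,-0.0075,0,0],[1,-0.035,-0.009,0,0],[1,-0.039,-0.011,0,0],[1,-0.043,-0.013,0,0],[1,-0.047,-0.015,0,0],[1,-0.051,-0.017,0,0],[1,-0.0545,-0.0195,0,0],[1,-0.058,-0.022,0,0],[1,-0.062,-0.0245,0,0],[1,-0.066,-0.027,0,0],[1,-0.069,-0.030,0,0],[1,-0.072,-0.033,0,0],[1,-0.0755,-0.036,0,0],[1,-0.079,-0.039,0,0]]]'
python3 - <<'E'
from h import *
cap('side','side4')
a=np.radians(136);c=np.array([541,-109.5]);q=lambda a:c+128*np.array([np.cos(np.radians(a)),np.sin(np.radians(a))])
for s in (136,176):
  for a in range(s+2,s+42,2): print(a,((q(a)-q(s))/1000).round(4).tolist(),end=' ; ')
  print()
E
```

```text
time_s: 6.7
eef_pos: [448.7, -20.8, 51.3]
ee_rot: [-0.0, 0.831, 0.556, -0.0]
force: [2.4, 1.2, 0.2]
grip_width: -0.005
138 [-0.003, -0.0033] ; 140 [-0.006, -0.0066] ; 142 [-0.0088, -0.0101] ; 144 [-0.0115, -0.0137] ; 146 [-0.014, -0.0173] ; 148 [-0.0165, -0.0211] ; 150 [-0.0188, -0.0249] ; 152 [-0.0209, -0.0288] ; 154 [-0.023, -0.0328] ; 156 [-0.0249, -0.0369] ; 158 [-0.0266, -0.041] ; 160 [-0.0282, -0.0451] ; 162 [-0.0297, -0.0494] ; 164 [-0.031, -0.0536] ; 166 [-0.0321, -0.058] ; 168 [-0.0331, -0.0623] ; 170 [-0.034, -0.0667] ; 172 [-0.0347, -0.0711] ; 174 [-0.0352, -0.0755] ; 176 [-0.0356, -0.08] ; 
178 [-0.0002, -0.0045] ; 180 [-0.0003, -0.0089] ; 182 [-0.0002, -0.0134] ; 184 [0.0, -0.0179] ; 186 [0.0004, -0.0223] ; 188 [0.0009, -0.0267] ; 190 [0.0016, -0.0312] ; 192 [0.0025, -0.0355] ; 194 [0.0035, -0.0399] ; 196 [0.0046, -0.0442] ; 198 [0.006, -0.0485] ; 200 [0.0074, -0.0527] ; 202 [0.009, -0.0569] ; 204 [0.0108, -0.061] ; 206 [0.0126, -0.065] ; 208 [0.0147, -0.069] ; 210 [0.0168, -0.0729] ; 212 [0.0191, -0.0768] ; 214 [0.0216, -0.0805] ; 216 [0.0241, -0.0842] ;
```

View pics/side4.png

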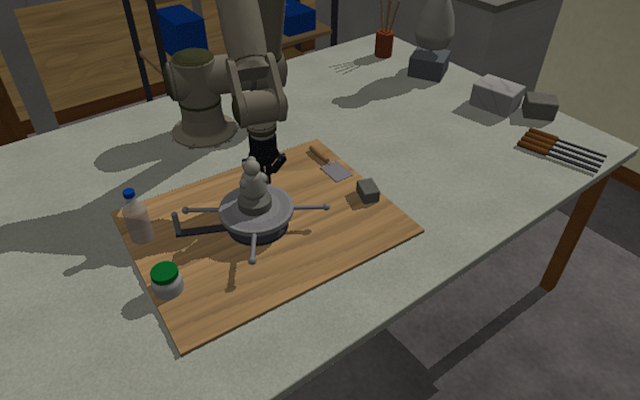

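The wheel is following, with bar ends at (185,210), (252,261) and (327,207). The model is upright, so I'll continue.

```bash
python3 -m pendant '[[[1,-0.003,-0.0033,0,0],[1,-0.006,-0.0066,0,0],[1,-0.009,-0.010,0,0],[1,-0.0115,-0.0137,0,0],[1,-0.014,-0.0173,0,0],[1,-0.0165,-0.021,0,0],[1,-0.019,-0.025,0,0],[1,-0.021,-0.029,0,0],[1,-0.023,-0.033,0,0],[1,-0.025,-0.037,0,0],[1,-0.0266,-0.041,0,0],[1,-0.028,-0.045,0,0],[1,-0.0297,-0.0494,0,0],[1,-0.031,-0.0536,0,0],[1,-0.032,-0.058,0,0],[1,-0.033,-0.0623,0,0],[1,-0.034,-0.0667,0,0],[1,-0.0347,-0.071,0,0],[1,-0.0352,-0.0755,0,0],[1,-0.0356,-0.080,0,0]]]'
python3 - <<'E'
from h import *
cap('side','side5');cap('top','top5')
E
```

```text
time_s: 8.75
eef_pos: [413.3, -100.9, 51.3]
ee_rot: [-0.0, 0.831, 0.556, -0.0]
force: [1.0, 1.4, -0.5]
grip_width: -0.0
```

View pics/side5.png

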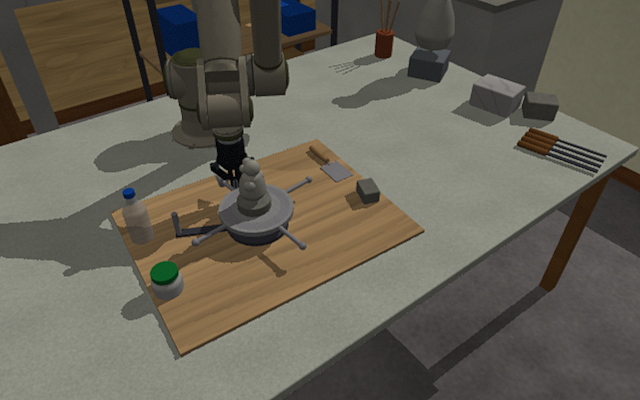

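View pics/top5.png

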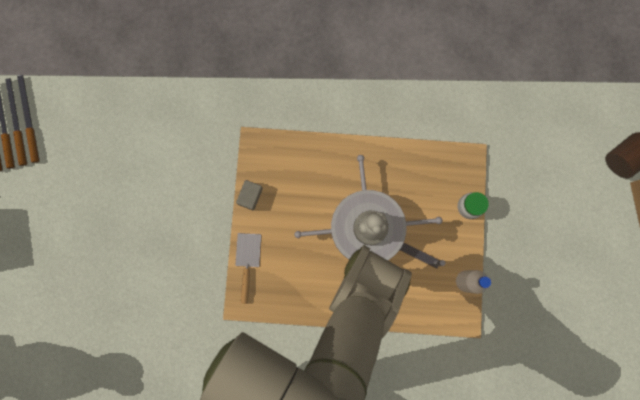

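The wheel's ball ends are now at (361,158), (299,235) and (438,220) in the top view, with the post still at (440,264). I'll fit the angle.

```bash
python3 - <<'E'
from h import *
P=np.load('pics/top5.npz')['p']
c=P[130:330,220:500,::-1]; cv2.imwrite('pics/top5c.png',cv2.resize(c,None,fx=2.85,fy=2.85,interpolation=cv2.INTER_CUBIC))
o=[('top','bo',360.8,158),('top','b-',299,235),('top','b+',438.3,220)]
x,r=fit(o,[('top',442.6,263.2)],[540,-109,180,-116]);print(x.round(2),wrap(x[3]-x[2]),r.round(1).tolist())
E
```

```text
[ 540.14 -112.19  186.69 -116.15] 57.1518784237544 [[-0.2, 0.3], [-0.6, -0.3], [0.6, -0.2], [0.2, 0.1]]
```

View pics/top5c.png

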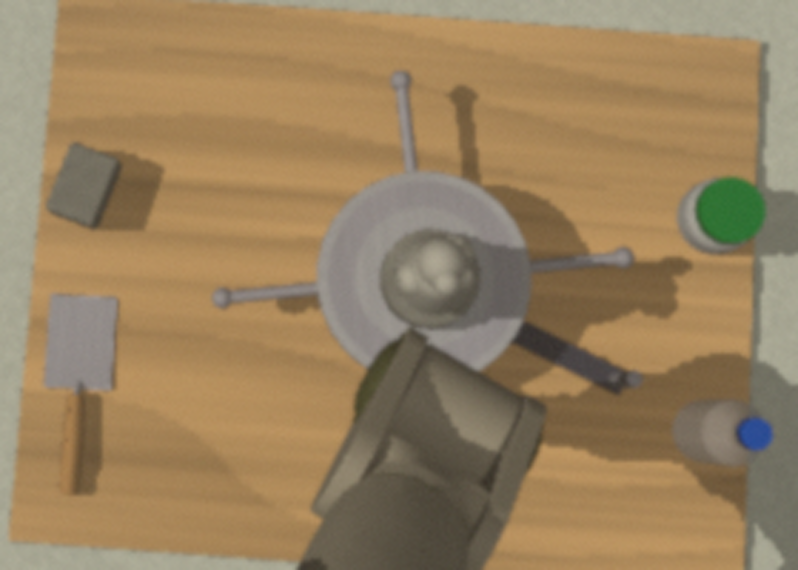

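The pointer is at 186.7°, with about 57° left. Next push is 40°.

```bash
python3 -m pendant '[[[1,-0.0002,-0.0045,0,0],[1,-0.0003,-0.009,0,0],[1,-0.0002,-0.0134,0,0],[1,0,-0.018,0,0],[1,0.0004,-0.0223,0,0],[1,0.001,-0.0267,0,0],[1,0.0016,-0.031,0,0],[1,0.0025,-0.0355,0,0],[1,0.0035,-0.04,0,0],[1,0.0046,-0.0442,0,0],[1,0.006,-0.0485,0,0],[1,0.0074,-0.0527,0,0],[1,0.009,-0.057,0,0],[1,0.0108,-0.061,0,0],[1,0.0126,-0.065,0,0],[1,0.0147,-0.069,0,0],[1,0.0168,-0.073,0,0],[1,0.019,-0.0768,0,0],[1,0.0216,-0.0805,0,0],[1,0.024,-0.0842,0,0]]]'
python3 - <<'E'
from h import *
p,d=cap('side','side6');P,d=cap('top','top6')
c=P[130:330,220:500,::-1]; cv2.imwrite('pics/top6c.png',cv2.resize(c,None,fx=2.85,fy=2.85,interpolation=cv2.INTER_CUBIC))
c=p[140:310,100:400,::-1]; cv2.imwrite('pics/side6c.png',cv2.resize(c,None,fx=2.6,fy=2.6,interpolation=cv2.INTER_CUBIC))
E
```

```text
time_s: 10.85
eef_pos: [437.5, -185.0, 51.2]
ee_rot: [-0.0, 0.831, 0.556, -0.0]
force: [0.0, 2.4, -0.1]
grip_width: 0.002
```

View pics/side6c.png

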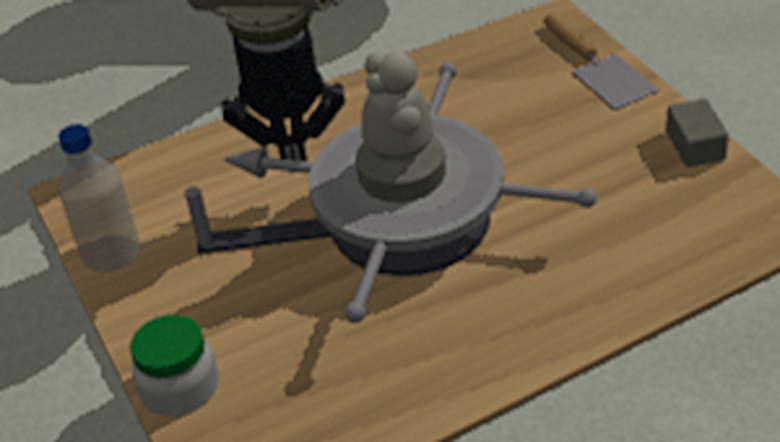

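View pics/top6c.png

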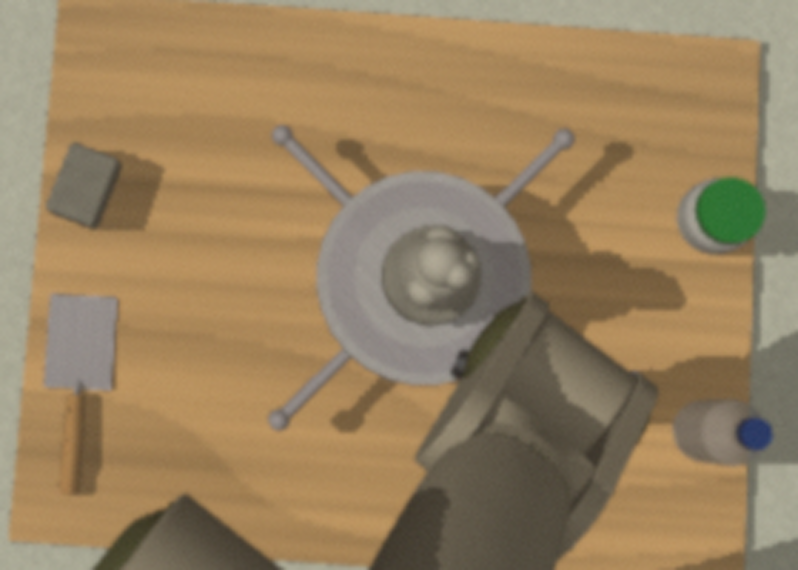

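```bash
python3 - <<'E'
from h import *
T=lambda u,v:(220+(u+.5)/2.85-.5,130+(v+.5)/2.85-.5)
S=lambda u,v:(100+(u+.5)/2.6-.5,140+(v+.5)/2.6-.5)
ot=[('top',n,*T(*q)) for n,q in {'b-':(279,421),'b+':(565,139),'bo':(281,134)}.items()]
os=[('side',n,*S(*q)) for n,q in {'tip':(226,158),'b-':(448,71),'b+':(355,312),'bo':(588,199)}.items()]
pt=[('top',*T(635,380))]; ps=[('side',*S(194,191))]
for o,p in ((ot,pt),(os,ps),(ot+os,pt+ps)):
    x,r=fit(o,p,[540,-109,226,-116]); print(x.round(2),wrap(x[3]-x[2]).round(2),r.round(1).tolist())
c=np.array([541,-109.5]);q=lambda a:c+128*np.array([np.cos(np.radians(a)),np.sin(np.radians(a))])
for a in range(217,240,1): print(a,((q(a)-q(216))/1000).round(4).tolist(),end=' ; ')
E
```

```text
[ 540.57 -110.58  224.93 -115.99] 19.07 [[0.1, -0.4], [-0.3, 0.0], [0.5, 0.5], [-0.2, -0.1]]
[ 542.05 -108.25  224.17 -115.73] 20.1 [[-0.1, 0.1], [0.5, 0.1], [0.2, 0.0], [-0.1, -0.2], [-0.4, -0.0]]
[ 541.12 -109.13  224.54 -115.88] 19.58 [[-0.8, -1.0], [-0.5, 0.1], [0.3, -0.0], [-0.7, 0.3], [-0.4, -0.0], [0.1, 0.0], [-0.5, -0.6], [-0.7, -0.4], [-0.8, -0.2]]
217 [0.0013, -0.0018] ; 218 [0.0027, -0.0036] ; 219 [0.0041, -0.0053] ; 220 [0.0055, -0.007] ; 221 [0.007, -0.0087] ; 222 [0.0084, -0.0104] ; 223 [0.0099, -0.0121] ; 224 [0.0115, -0.0137] ; 225 [0.013, -0.0153] ; 226 [0.0146, -0.0168] ; 227 [0.0163, -0.0184] ; 228 [0.0179, -0.0199] ; 229 [0.0196, -0.0214] ; 230 [0.0213, -0.0228] ; 231 [0.023, -0.0242] ; 232 [0.0247, -0.0256] ; 233 [0.0265, -0.027] ; 234 [0.0283, -0.0283] ; 235 [0.0301, -0.0296] ; 236 [0.032, -0.0309] ; 237 [0.0338, -0.0321] ; 238 [0.0357, -0.0333] ; 239 [0.0376, -0.0345] ;
```

There are 19.6° left. I'll push 15° more, slower, then measure.

```bash
python3 -m pendant '[[[1,0.0013,-0.0018,0,0],[1,0.0027,-0.0036,0,0],[1,0.004,-0.0053,0,0],[1,0.0055,-0.007,0,0],[1,0.007,-0.0087,0,0],[1,0.0084,-0.0104,0,0],[1,0.010,-0.012,0,0],[1,0.0115,-0.0137,0,0],[1,0.013,-0.0153,0,0],[1,0.0146,-0.0168,0,0],[1,0.0163,-0.0184,0,0],[1,0.018,-0.020,0,0],[1,0.0196,-0.0214,0,0],[1,0.0213,-0.0228,0,0],[1,0.023,-0.0242,0,0],[1,0.023,-0.0242,0,0],[1,0.023,-0.0242,0,0]]]'
python3 - <<'E'
from h import *
p,d=cap('side','side7');P,d=cap('top','top7')
c=P[130:330,220:500,::-1]; cv2.imwrite('pics/top7c.png',cv2.resize(c,None,fx=2.85,fy=2.85,interpolation=cv2.INTER_CUBIC))
c=p[140:310,100:400,::-1]; cv2.imwrite('pics/side7c.png',cv2.resize(c,None,fx=2.6,fy=2.6,interpolation=cv2.INTER_CUBIC))
E
```

```text
time_s: 12.65
eef_pos: [460.6, -209.3, 51.4]
ee_rot: [0.001, 0.831, 0.556, 0.0]
force: [-1.1, -0.1, 1.4]
grip_width: -0.001
```

View pics/side7c.png

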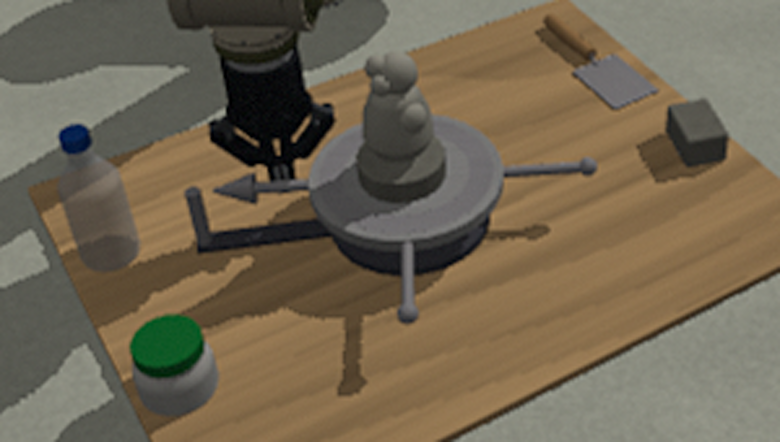

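View pics/top7c.png

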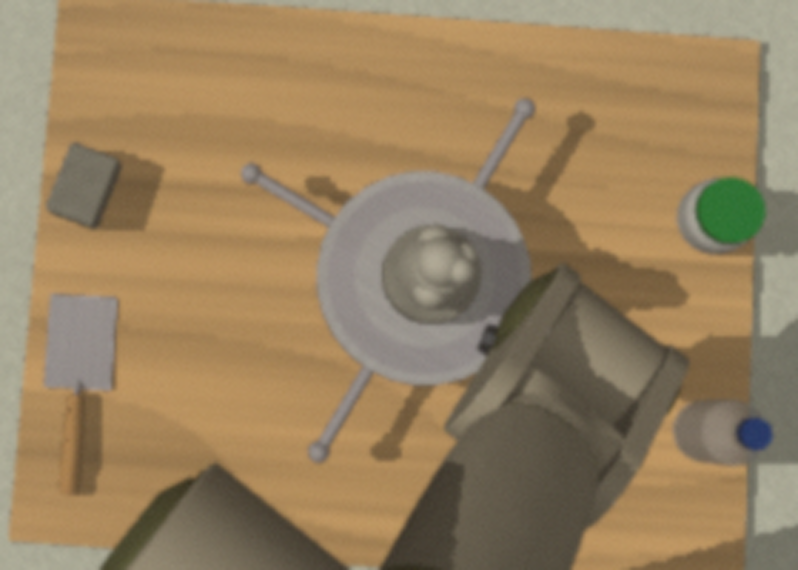

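```bash
python3 - <<'E'
from h import *
T=lambda u,v:(220+(u+.5)/2.85-.5,130+(v+.5)/2.85-.5)
S=lambda u,v:(100+(u+.5)/2.6-.5,140+(v+.5)/2.6-.5)
ot=[('top',n,*T(*q)) for n,q in {'b-':(318,452),'b+':(525,107),'bo':(251,174)}.items()]
os=[('side',n,*S(*q)) for n,q in {'tip':(214,189),'b+':(407,313),'bo':(588,167)}.items()]
pt=[('top',*T(635,380))]; ps=[('side',*S(194,191))]
for o,p in ((ot,pt),(os,ps),(ot+os,pt+ps)):
    x,r=fit(o,p,[540,-109,226,-116]); print(x.round(2),wrap(x[3]-x[2]).round(2),r.round(1).tolist())
E
```

```text
[ 540.88 -110.5   239.26 -116.06] 4.69 [[0.4, -0.1], [-0.2, 0.4], [0.1, -0.2], [-0.3, -0.1]]
[ 541.22 -107.69  238.69 -115.45] 5.86 [[0.1, 0.0], [0.0, -0.1], [0.2, 0.1], [-0.3, -0.0]]
[ 540.99 -109.19  239.07 -115.86] 5.07 [[-0.3, -0.3], [-0.5, 0.5], [-0.3, -0.4], [-0.6, 0.5], [-0.0, 0.1], [-0.3, -0.1], [-0.6, -0.4], [-0.9, -0.2]]
```

About 5° remain. I'll nudge 4°, then back off, lift and look without the arm in the way.

```bash
python3 -m pendant '[[[1,0.0009,-0.0007,0,0],[1,0.0018,-0.0014,0,0],[1,0.0027,-0.002,0,0],[1,0.0036,-0.0027,0,0],[1,0.0045,-0.0034,0,0],[1,0.0054,-0.004,0,0],[1,0.0063,-0.0047,0,0],[1,0.0071,-0.0054,0,0],[1,0.0071,-0.0054,0,0],[1,-0.01,0.005,0,0],[1,-0.03,0.015,0,0],[1,-0.03,0.015,0.04,0],[1,-0.03,0.015,0.08,0],[1,-0.03,0.015,0.12,0],[1,-0.04,0.065,0.12,0],[1,-0.05,0.115,0.12,0],[1,-0.06,0.165,0.12,0],[1,-0.06,0.215,0.12,0],[1,-0.06,0.22,0.12,0],[1,-0.06,0.22,0.12,0]]]'
python3 - <<'E'
from h import *
p,d=cap('side','side8');P,d=cap('top','top8')
c=P[130:330,220:500,::-1]; cv2.imwrite('pics/top8c.png',cv2.resize(c,None,fx=2.85,fy=2.85,interpolation=cv2.INTER_CUBIC))
c=p[140:310,100:400,::-1]; cv2.imwrite('pics/side8c.png',cv2.resize(c,None,fx=2.6,fy=2.6,interpolation=cv2.INTER_CUBIC))
c=P[200:300,360:480,::-1]; cv2.imwrite('pics/top8z.png',cv2.resize(c,None,fx=6,fy=6,interpolation=cv2.INTER_CUBIC))
E
```

```text
time_s: 14.75
eef_pos: [400.7, 11.7, 171.6]
ee_rot: [0.001, 0.83, 0.558, 0.0]
force: [0.6, -0.1, 0.5]
grip_width: -0.001
```

View pics/side8c.png

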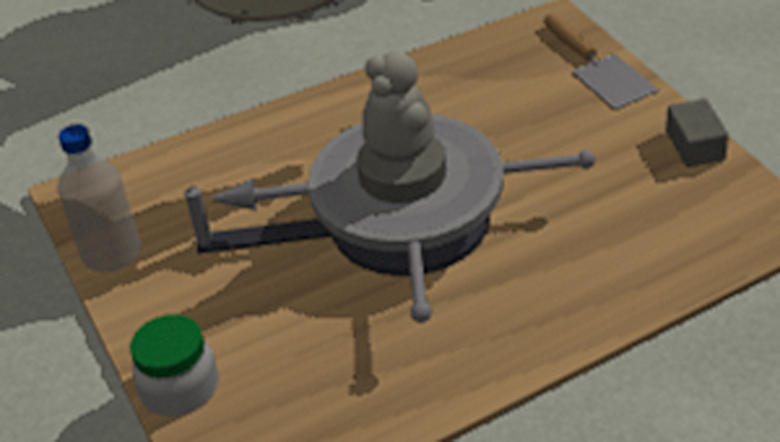

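View pics/top8c.png

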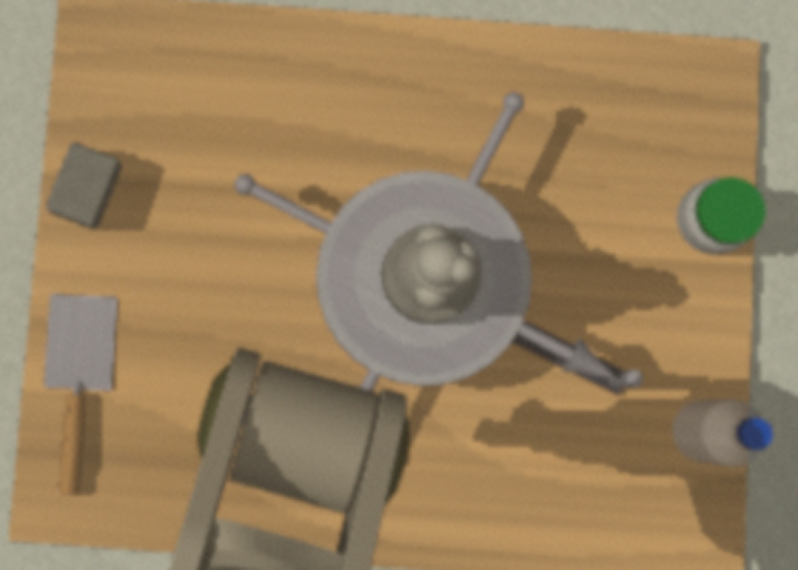

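View pics/top8z.png

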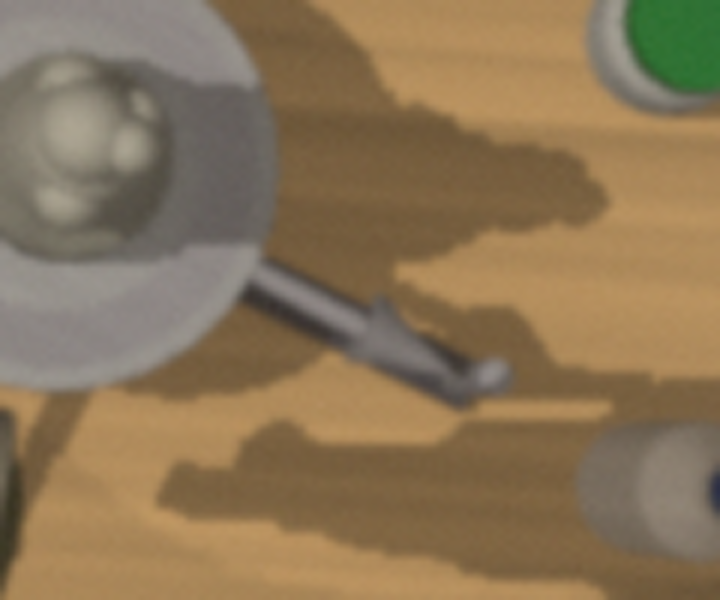

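The pointer now nearly meets the post; the cone is at about (440,368) and the post top at (492,377) in the 6x zoom. Fitting again.

```bash
python3 - <<'E'
from h import *
T=lambda u,v:(220+(u+.5)/2.85-.5,130+(v+.5)/2.85-.5)
S=lambda u,v:(100+(u+.5)/2.6-.5,140+(v+.5)/2.6-.5)
ot=[('top',n,*T(*q)) for n,q in {'b+':(513,101),'bo':(244,184)}.items()]
os=[('side',n,*S(*q)) for n,q in {'tip':(213,199),'b+':(421,313),'bo':(587,159)}.items()]
pt=[('top',*T(634,379))]; ps=[('side',*S(194,191))]
for o,p in ((ot,pt),(os,ps),(ot+os,pt+ps)):
    x,r=fit(o,p,[540,-109,226,-116]); print(x.round(2),wrap(x[3]-x[2]).round(2),r.round(1).tolist())
# model of predicted pixels for tip when aligned, top and side
for da in (-2,-1,0,1):
    a=np.radians(x[3]+da); print(da,[np.round(proj(c,[x[0]+196*np.cos(a),x[1]+196*np.sin(a),70]),1).tolist() for c in('top','side')])
p=np.load('pics/side8.npz')['p']; c=p[180:260,150:270,::-1]; cv2.imwrite('pics/side8z.png',cv2.resize(c,None,fx=6,fy=6,interpolation=cv2.INTER_CUBIC))
E
```

```text
[ 541.68 -110.23  243.02 -116.1 ] 0.87 [[-0.1, 0.0], [0.2, -0.0], [-0.0, -0.0]]
[ 542.41 -108.21  242.66 -115.8 ] 1.53 [[0.0, -0.1], [0.2, -0.2], [0.0, 0.3], [-0.3, -0.0]]
[ 541.96 -108.91  242.78 -115.97] 1.26 [[-0.3, 0.1], [-0.2, -0.4], [-0.3, 0.0], [0.0, -0.2], [-0.3, 0.3], [-0.5, -0.3], [-0.6, -0.2]]
-2 [[433.3, 262.1], [181.4, 215.6]]
-1 [[433.9, 260.9], [181.3, 216.5]]
0 [[434.5, 259.8], [181.3, 217.4]]
1 [[435.0, 258.6], [181.2, 218.2]]
```

View pics/side8z.png

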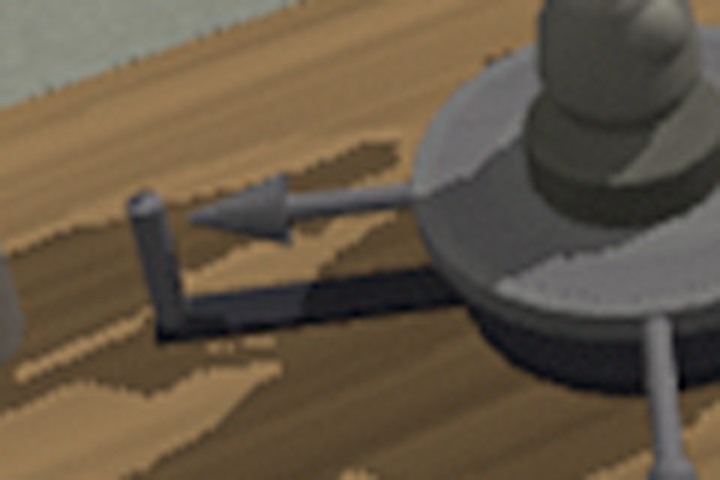

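```bash
cat > g.py <<'E'
from h import *
T=lambda u,v:(220+(u+.5)/2.85-.5,130+(v+.5)/2.85-.5)
S=lambda u,v:(100+(u+.5)/2.6-.5,140+(v+.5)/2.6-.5)
D={0:({'tip':(215,241),'b+':(390,480),'b-':(456,82),'bo':(623,312)},{'tip':(576,126),'b-':(482,298),'b+':(345,77)}),
6:({'b-':(279,421),'b+':(565,139),'bo':(281,134)},{'tip':(226,158),'b-':(448,71),'b+':(355,312),'bo':(588,199)}),
7:({'b-':(318,452),'b+':(525,107),'bo':(251,174)},{'tip':(214,189),'b+':(407,313),'bo':(588,167)}),
8:({'b+':(513,101),'bo':(244,184)},{'tip':(213,199),'b+':(421,313),'bo':(587,159)})}
A0={0:80.5,6:224.5,7:239,8:242.8}
def run(D,A0,cams=(0,1),pT=(634.5,379.5),pS=(194,191)):
    ks=list(D)
    def res(x):
        e=[]
        def pr(c,X): 
            q=proj(('top','side')[c],X); return q[0]+x[3+2*c],q[1]+x[4+2*c]
        for i,k in enumerate(ks):
            for c in cams:
                for n,uv in D[k][c].items():
                    r,a=RB[n];a=np.radians(a+x[7+i]); q=pr(c,[x[0]+r*np.cos(a),x[1]+r*np.sin(a),70]); t=(T,S)[c](*uv); e+=[q[0]-t[0],q[1]-t[1]]
        a=np.radians(x[2])
        for c in cams:
            q=pr(c,[x[0]+212*np.cos(a),x[1]+212*np.sin(a),88]); t=(T(*pT),S(*pS))[c]; e+=[q[0]-t[0],q[1]-t[1]]
        return np.r_[e,0.3*np.array(x[3:7])]
    s=least_squares(res,[541,-109,-116,0,0,0,0]+[A0[k] for k in ks])
    return s.x,{k:round(float(wrap(s.x[2]-s.x[7+i])),2) for i,k in enumerate(ks)},s.fun
E
python3 - <<'E'
from g import *
for c in ((0,),(1,),(0,1)):
    x,d,f=run(D,A0,c); print(x.round(2),d,np.abs(f).max().round(2))
E
```

```text
[ 5.3826e+02 -1.0991e+02 -1.1598e+02  1.6000e-01 -1.0000e+00 -0.0000e+00
 -0.0000e+00  8.0620e+01  2.2494e+02  2.3925e+02  2.4300e+02] {0: 163.4, 6: 19.08, 7: 4.77, 8: 1.02} 0.49
[ 5.4429e+02 -1.0703e+02 -1.1563e+02  0.0000e+00  0.0000e+00 -9.0000e-01
 -3.8000e-01  8.0180e+01  2.2412e+02  2.3868e+02  2.4267e+02] {0: 164.19, 6: 20.25, 7: 5.69, 8: 1.7} 1.07
[ 5.4007e+02 -1.1092e+02 -1.1586e+02 -2.7000e-01 -2.8000e-01  1.1600e+00
 -7.0000e-02  8.0510e+01  2.2459e+02  2.3905e+02  2.4287e+02] {0: 163.63, 6: 19.55, 7: 5.09, 8: 1.27} 1.25
```

The estimates say about 1.2° remain (top 1.0, side 1.7, joint 1.27). One more small nudge of about 2.7 mm from the last contact point, then retreat.

```bash
python3 -m pendant '[[[1,0.01,-0.05,0,0],[1,0.02,-0.10,0,0],[1,0.025,-0.15,0,0],[1,0.03,-0.205,0,0],[1,0.03,-0.205,-0.04,0],[1,0.03,-0.205,-0.08,0],[1,0.03,-0.205,-0.12,0],[1,0.03,-0.205,-0.12,0],[1,0.04,-0.21,-0.12,0],[1,0.05,-0.216,-0.12,0],[1,0.058,-0.22,-0.12,0],[1,0.062,-0.2225,-0.12,0],[1,0.065,-0.2243,-0.12,0],[1,0.0667,-0.2252,-0.12,0],[1,0.0676,-0.2258,-0.12,0],[1,0.0682,-0.2262,-0.12,0],[1,0.0688,-0.2266,-0.12,0],[1,0.0693,-0.2269,-0.12,0],[1,0.0693,-0.2269,-0.12,0]]]'
python3 -m pendant '[[[1,-0.01,0.006,0,0],[1,-0.038,0.02,0,0],[1,-0.038,0.02,0.04,0],[1,-0.038,0.02,0.08,0],[1,-0.038,0.02,0.12,0],[1,-0.05,0.07,0.12,0],[1,-0.06,0.12,0.12,0],[1,-0.07,0.17,0.12,0],[1,-0.07,0.22,0.13,0],[1,-0.07,0.27,0.15,0],[1,-0.07,0.32,0.17,0],[1,-0.07,0.35,0.17,0],[1,-0.07,0.35,0.17,0],[1,-0.07,0.35,0.17,0]]]'
python3 - <<'E'
from h import *
p,d=cap('side','side9');P,d=cap('top','top9')
c=P[130:330,220:500,::-1]; cv2.imwrite('pics/top9c.png',cv2.resize(c,None,fx=2.85,fy=2.85,interpolation=cv2.INTER_CUBIC))
c=p[140:310,100:400,::-1]; cv2.imwrite('pics/side9c.png',cv2.resize(c,None,fx=2.6,fy=2.6,interpolation=cv2.INTER_CUBIC))
c=P[200:300,360:480,::-1]; cv2.imwrite('pics/top9z.png',cv2.resize(c,None,fx=6,fy=6,interpolation=cv2.INTER_CUBIC))
E
```

```text
time_s: 16.75
eef_pos: [469.7, -215.8, 51.3]
ee_rot: [-0.0, 0.831, 0.556, -0.0]
force: [-1.0, 0.9, 1.1]
grip_width: -0.005
time_s: 18.15
eef_pos: [399.6, 134.5, 221.2]
ee_rot: [0.0, 0.83, 0.557, 0.0]
force: [0.5, -0.7, -0.2]
grip_width: 0.003
```

View pics/side9c.png

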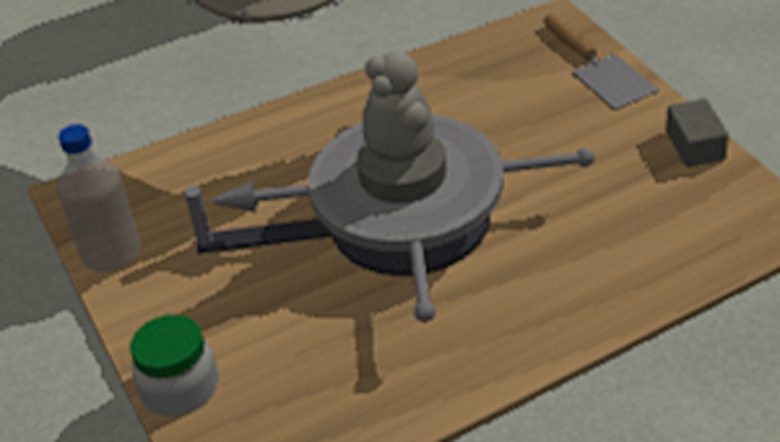

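View pics/top9c.png

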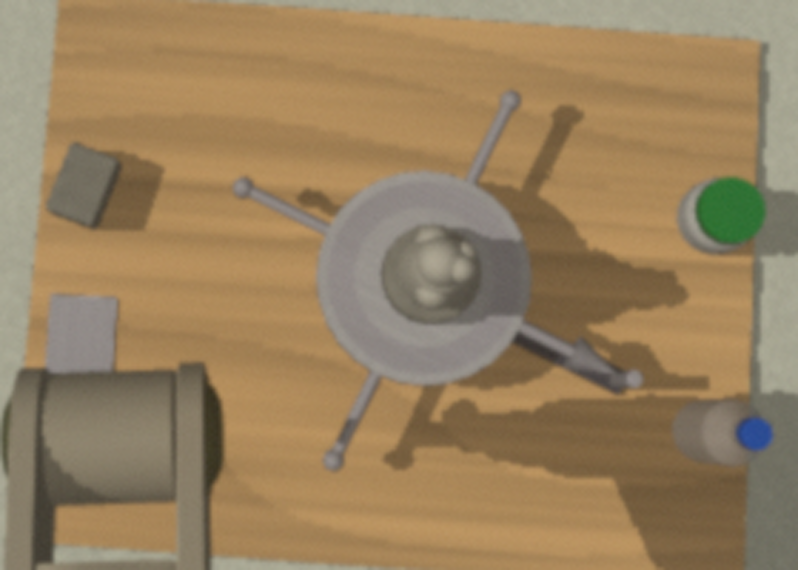

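View pics/top9z.png

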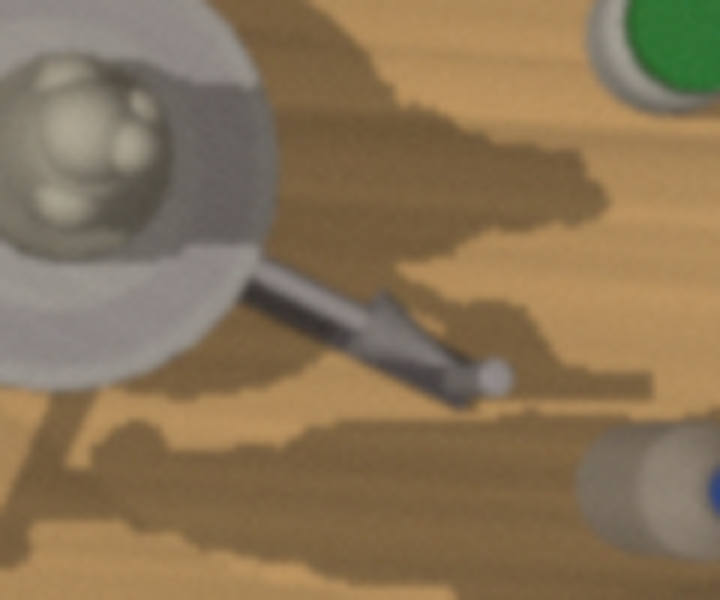

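```bash
python3 - <<'E'
from g import *
D[9]=({'b+':(511.5,99),'bo':(242,187),'b-':(333.5,460)},{'tip':(213,201),'b+':(425,312),'bo':(586,157)}); A0[9]=244
for c in ((0,),(1,),(0,1)):
    x,d,f=run(D,A0,c,pT=(635,380)); print(x.round(2),d,np.abs(f).max().round(2))
P=np.load('pics/top9.npz')['p'];p=np.load('pics/side9.npz')['p']
tiles=[]
for im,(u,v) in [(P,(439,261)),(P,(399.5,164.5)),(P,(304.5,195.5)),(P,(336.8,291.3)),(p,(178,216)),(p,(263,260))]:
    u,v=int(u),int(v); c=cv2.resize(im[v-12:v+13,u-12:u+13,::-1],None,fx=10,fy=10,interpolation=cv2.INTER_NEAREST).copy()
    for k in range(0,250,50): cv2.putText(c,str(u-12+k//10),(k,8),0,.3,(0,0,255),1); cv2.putText(c,str(v-12+k//10),(0,k+8),0,.3,(255,0,0),1)
    tiles.append(c)
cv2.imwrite('pics/t9.png',np.vstack([np.hstack(tiles[:3]),np.hstack(tiles[3:])]))
E
```

```text
[ 5.3746e+02 -1.0997e+02 -1.1606e+02  1.6000e-01 -1.3400e+00  0.0000e+00
 -0.0000e+00  8.0620e+01  2.2495e+02  2.3926e+02  2.4302e+02  2.4388e+02] {0: 163.32, 6: 18.99, 7: 4.68, 8: 0.92, 9: 0.06} 0.5
[ 5.4419e+02 -1.0711e+02 -1.1564e+02 -0.0000e+00 -0.0000e+00 -8.5000e-01
 -3.6000e-01  8.0190e+01  2.2413e+02  2.3868e+02  2.4267e+02  2.4374e+02] {0: 164.17, 6: 20.23, 7: 5.68, 8: 1.69, 9: 0.62} 1.08Traceback (most recent call last):
  File "<stdin>", line 4, in <module>
  File "g.py", line 23, in run
    s=least_squares(res,[541,-109,-116,0,0,0,0]+[A0[k] for k in ks])
    return func(*args, **kwargs)
    result = trf(vector_fun.fun, vector_fun.jac, x0, f0, J0, lb, ub, ftol, xtol,
                 gtol, max_nfev, x_scale, loss_function, tr_solver,
                 tr_options.copy(), verbose, callback=callback_wrapped)
    return trf_no_bounds(
        fun, jac, x0, f0, J0, ftol, xtol, gtol, max_nfev, x_scale,
        loss_function, tr_solver, tr_options, verbose, callback=callback)
    J = jac(x)
    self._update_jac()
    ~~~~~~~~~~~~~~~~^^
    self.J = self.jac_wrapped(xp_copy(self.x)
[... 827 characters left out ...]
       ~~~~~~~~^^^
    return self.f(x, *self.args, **self.kwargs)
           ~~~~~~^^^^^^^^^^^^^^^^^^^^^^^^^^^^^^
  File "g.py", line 21, in res
    q=pr(c,[x[0]+212*np.cos(a),x[1]+212*np.sin(a),88]); t=(T(*pT),S(*pS))[c]; e+=[q[0]-t[0],q[1]-t[1]]
  File "g.py", line 14, in pr
    q=proj(('top','side')[c],X); return q[0]+x[3+2*c],q[1]+x[4+2*c]
  File "h.py", line 11, in proj
    f,cx,cy,R,t=cam(n); c=R@np.array(X,float)+t; return c[0]/c[2]*f+cx,c[1]/c[2]*f+cy
                ~~~^^^
  File "h.py", line 6, in cam
    i=vision.camera_info(n); f=200/np.tan(np.radians(i['fov_y'])/2); return f,i['cx'],i['cy'],np.array(i['R']),np.array(i['t'])
ValueError: time passes only in moves, steps and waits
```

The top camera gives 0.06° off and the side camera 0.62°, so the pointer is aligned within measurement error. The joint fit didn't complete because it called `camera_info` too often. In the crops the bottle, tub, stone and spatula sit at their original pixels, and the model is standing. The arm is clear, so I'll hand in.

```bash
python3 - <<'E'
from rig import order, monitor
s=monitor.sense(); print(s['time_s'],s['eef_pos'].round(1),abs(s['dq']).max().round(4))
print(order.finish_job())
E
```

```text
18.25 [399.8 133.3 221. ] 0.0169
the job is handed in; nothing more can be done
None
```

I turned the turntable about 163° counter-clockwise by pushing its pointer bar with the closed fingertip, and the pointer now lines up with the index post. I finished with one small corrective nudge, moved the arm clear, and handed the job in at 18.25 s.

- **Alignment:** in the last pictures the pointer was 0.06° from the post by the top camera and 0.62° by the side camera. They differ because the side camera has read 0.5–1° higher throughout. A combined fit of both final views did not complete, so these are separate readings.
- **Model:** it is upright on the disc and I saw no sign of contact with it. Its plinth appears a few millimetres shifted in the top view compared with the start. I took that to be a slightly off-centre model carried round, but did not measure it.
- **Bystanders:** by eye, the bottle, tub, stone and spatula sit where they did in the first pictures. I did not run a numerical comparison.
- **Forces:** contact forces read at the end of each move stayed below about 3 N.

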